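Touch off the fingertips on two tool setters

TASK

Check the reach of the fingers on the tool setters, the three steel cylinders with sprung round touch pads: with the closed fingertips lightly press the pad of the tallest setter and let it come up again, then do the same with the shortest. Press each pad so that it clearly gives, but not down onto its stop; do not lift or shift any setter, and leave the middle-height setter and the other things standing round them, keyboard and mouse included, untouched. Finish with the hand raised well clear, 10 cm or more above the setters.

Things in the scene. Friction and masses are not known exactly. Their poses are not given: they have to be found in the camera images.
- tall: the tallest tool setter: a loose steel cylinder 38 mm in diameter on a round 50 mm flange, with a round dark steel touch pad on a sprung stem on top, 72 mm high over all; 0.7 kg; origin at the centre of its underside
- tall_top (a point): centre of the top face of the touch pad of the tallest tool setter, 72 mm above the bench when up; the pad is 30 mm in diameter and 5 mm thick; this point moves with the pad; z up
- tall_pad (a joint): how far the touch pad of the tallest tool setter is pressed down: 0 up, 0.012 m on its stop; a spring (about 0.8 N per mm, 0.8 N to start) brings it back up
- middle: the middle-height tool setter: a loose steel cylinder 38 mm in diameter on a round 50 mm flange, with a round dark steel touch pad on a sprung stem on top, 54 mm high over all; 0.6 kg; origin at the centre of its underside
- middle_top (a point): centre of the top face of the touch pad of the middle-height tool setter, 54 mm above the bench when up; the pad is 30 mm in diameter and 5 mm thick; this point moves with the pad; z up
- middle_pad (a joint): how far the touch pad of the middle-height tool setter is pressed down: 0 up, 0.012 m on its stop; a spring (about 0.8 N per mm, 0.8 N to start) brings it back up
- short: the shortest tool setter: a loose steel cylinder 38 mm in diameter on a round 50 mm flange, with a round dark steel touch pad on a sprung stem on top, 36 mm high over all; 0.5 kg; origin at the centre of its underside
- short_top (a point): centre of the top face of the touch pad of the shortest tool setter, 36 mm above the bench when up; the pad is 30 mm in diameter and 5 mm thick; this point moves with the pad; z up
- short_pad (a joint): how far the touch pad of the shortest tool setter is pressed down: 0 up, 0.012 m on its stop; a spring (about 0.8 N per mm, 0.8 N to start) brings it back up
- puck_a: bystander: black cylindrical specimen moulding, 30 mm in diameter, 17 mm high; origin at the centre of its underside
- puck_b: bystander: brown cylindrical specimen moulding, 30 mm in diameter, 19 mm high; origin at the centre of its underside
- loupe: bystander: black round stand loupe, 40 mm in diameter, 34 mm high; origin at the centre of its underside
- weight: bystander: brass balance weight with a knob, 29 mm in diameter, 53 mm high; origin at the centre of its underside
- block: bystander: plain round steel hardness block, 50 mm in diameter, 15 mm high, no stem; origin at the centre of its underside
- keyboard: bystander, fixed: black keyboard, 168 x 438 x 39 mm, in front of the monitor; origin at the centre of its underside. Left of it stands the tall fixed hardness tester: x above 0.42 m, y = 0.15 to 0.37 m up to z = 0.21 m; overhanging parts up to 0.7 m high at x above 0.48 m, y = 0.10 to 0.43 m; swing the arm clear of it
- mouse: bystander, fixed: black computer mouse, 113 x 60 x 37 mm, to the right of the keyboard; origin at the centre of its underside. Right of it stands the fixed black computer: x above 0.38 m, y below -0.41 m, 0.37 m high; keep the arm clear of it
Mind the look-alikes: they are no part of the job. Leave any blue, red or turquoise look-alike of the tall alone.

How it is judged:
On the way, in this order (a step that is already met when the one before it is completed fails the run):
1. the fingers press the pad of the tallest setter by more than 1.5 mm (value of joint tall_pad above 0.0015 m and contact force between the fingers and tall above 0.5 N), for 0.05 s.
2. the pad of the tallest setter has come up again, with the hand off it (value of joint tall_pad below 0.0006 m and contact force between each of the arm, the fingers and tall below 0.1 N), for 0.05 s.
3. the fingers press the pad of the shortest setter by more than 1.5 mm (value of joint short_pad above 0.0015 m and contact force between the fingers and short above 0.5 N), for 0.05 s.
At the end, for the whole second after the job is handed in: All three pads are up (within 0.6 mm), the setters stand upright at rest within 12 mm of where they stood, the bystanders are within 6 mm of where they stood, and the grasp point is more than 80 mm from every pad and more than 130 mm above the bench (value of joint each of tall_pad, middle_pad, short_pad below 0.0006 m and distance of each of tall, middle, short from where it was at the start of the episode below 0.012 m and angle between each of tall, middle, short's own z axis and vertical below 0.05 rad and linear speed of each of tall, middle, short below 0.02 m/s and distance between the grasp point and tall_top above 0.08 m and distance between the grasp point and middle_top above 0.08 m and distance between the grasp point and short_top above 0.08 m and height (world z) of the grasp point above 0.13 m and distance of each of puck_a, puck_b, loupe, weight, block, keyboard, mouse from where it was at the start of the episode below 0.006 m); the robot touches nothing.
It fails at once if a pad is driven onto its stop (more than 11 mm down) (value of joint any of tall_pad, middle_pad, short_pad above 0.011 m).
It fails at once if a setter is lifted more than 6 mm, tipped or shifted by more than 12 mm (height (world z) of any of tall, middle, short above 0.006 m or angle between any of tall, middle, short's own z axis and vertical above 0.15 rad or distance of any of tall, middle, short from where it was at the start of the episode above 0.012 m).
It fails at once if the middle-height setter is touched (value of joint middle_pad above 0.001 m or contact force between any of the arm, the fingers and middle above 0.5 N).
It fails at once if a bystander is touched or moved by more than 6 mm (distance of any of puck_a, puck_b, loupe, weight, block, keyboard, mouse from where it was at the start of the episode above 0.006 m or contact force between any of the arm, the fingers and puck_a above 0.5 N or contact force between any of the arm, the fingers and puck_b above 0.5 N or contact force between any of the arm, the fingers and loupe above 0.5 N or contact force between any of the arm, the fingers and weight above 0.5 N or contact force between any of the arm, the fingers and block above 0.5 N or contact force between any of the arm, the fingers and keyboard above 0.5 N or contact force between any of the arm, the fingers and mouse above 0.5 N).
It also fails if it takes over 45 s, if anything falls off the work surface, if the arm or the gripper's body presses on something with over 40 N, if the wrist force passes 120 N, or if a joint passes its speed limit or range.

ROBOT

A 6-joint arm with a two-finger parallel gripper is mounted at the origin on a cart in front of the work surface, level with it; the furniture and walls round the work are solid. World frame = base frame: x ahead of the robot, y to its left, z up, the work surface at z = 0. Lengths are in m, angles in rad, forces in N, time in s.
With the tool pointing down it reaches from about 0.275 to 0.775 m from the base axis. Payload 14.6 kg.
Tool frame: the origin (TCP) lies midway between the tips of the shut fingers; the grasp point (between the pads) lies 19 mm behind it; y points along the fingers, x is the direction in which the jaws open and shut, and the axes are right-handed (so a half turn about y gives the same grasp; the last joint's range is limited). The gripper opens to 85 mm and grips with 20 to 120 N. Pads are 22 mm wide; open, the fingers measure 114 mm over their backs; the gripper's body (76 mm by 85 mm) begins 54 mm behind the grasp point. The pads swing forward as they close: fully open they stand 13 mm farther back than shut.
Start: joints at [1.117, 0.263, -0.048, 1.259, 0, 1.415], TCP at [0.155, 0.502, 0.196] pointing down, gripper open.
Joint ranges: [-2.65, 2.65], [-0.89, 1.7], [-1.18, 1.37], [-2.13, 2.11], [-1.35, 1.29], [-3.14, 3.14]. Speed limits (rad/s): [1.89, 1.89, 2.57, 2.79, 3.14, 3.14].

INTERFACE

Orientations are given as a unit quaternion [w, x, y, z].
In Python, from bench import env gives the robot as it stands. The module is installed in compiled form; this text tells all that it offers.
- The arm moves only by the shell command python3 -m creep 'ROWS' [FORCE]. ROWS is JSON, one flat list of numbers, 7 for each row, row after row: the turn, a rotation vector about the world's x, y, z in rad, then the shift along the world's x, y, z in mm, then the closure, from 0 (fully open) to 1 (shut). In form: [ax, ay, az, x, y, z, grip, ax, ay, az, x, y, z, grip, ...]. A call has 1 to 8 rows; each row shifts and turns the commanded pose from where the row before left it; what a row does not reach is not made up. A row lasts 1/10 s, in which the tool goes at most 50 mm and 8.59 degrees, less where a joint would pass 70% of its speed; a pose out of reach is approached as far as the arm can. A call is refused whole if a number of a shift passes 50 or a number of a turn 0.15, either way. A call with a gripper value outside its range is refused whole. The fingers move at their own pace and stop on an object; FORCE is the grip in N (left out, the last holds). Time passes only in rows, so rows that do not move let the fingers close. It gives the time, the measured TCP pose, the force and the opening at its end, in the units of the state.
- env.read_state(): the state, without advancing time (a new reading comes with each control period).
- env.camera(name): name is "side" or "top" or "wrist"; returns a dict with "color" (420x560x3 uint8, red, green, blue), "vertical_fov" (degrees; the focal length in pixels is half the picture's height over the tangent of half this angle, whatever the lens; pixels are square), "cx", "cy" (the principal point, pixels), "k1" (the pictures are not rectified: a ray, as slopes to the right and down, at radius r is drawn at 1 + k1 r^2 times it, then the intrinsics apply), "rvec" (rotation vector, rad) and "tvec" (3), from world to camera coordinates, as OpenCV has them. Camera axes: x right, y down, z forward; pixel columns grow to the right and rows downward; lengths in m; the calibration is good to about 2 mm. A picture is of the moment at which its call begins. There is no depth.
- env.close_job(): hands the job in, once; it reports no verdict.
The state is a dict: "time": time; "joint_positions": joint angles; "qvel": joint speeds; "effort": joint torques, N m; "ee_pos": TCP position; "ee_rot": TCP orientation; "wrist_force": force on the tool from outside, world axes, zero at the start; "ft_torque": the same for the moment, N m; "opening": finger opening in m.
Only numpy, scipy, OpenCV 4.12 (cv2) and the standard library are available. Lean on these libraries where they do the work, as an engineer would, in place of code of your own. Each camera call takes 0.05 s, during which the arm holds its last target.

## Working session

There is one attempt and no reset: what is moved stays moved. The work goes in short steps, Python scripts to look and compute and a shell command to move; the robot and the scene stay as the last step left them, time stands still between calls to the robot, and variables do not carry over. Pictures are saved under pics/ and viewed, and the job is handed in when it is done.

```bash
mkdir -p pics; cat > h.py <<'E'
import numpy as np, cv2
from bench import env
def K(c):
    h,w=c["color"].shape[:2]; f=h/2/np.tan(np.radians(c["vertical_fov"])/2)
    return np.array([[f,0,c["cx"]],[0,f,c["cy"]],[0,0,1.]]), np.array([c["k1"],0,0,0,0.])
def RT(c): return cv2.Rodrigues(np.array(c["rvec"],float))[0], np.array(c["tvec"],float).ravel()
def onplane(c,uv,z):
    k,d=K(c);R,t=RT(c)
    p=cv2.undistortPointsIter(np.array(uv,float).reshape(-1,1,2),k,d,None,None,(3,100,1e-10)).reshape(-1,2)
    r=np.c_[p,np.ones(len(p))]@R; o=-R.T@t
    return o+r*((z-o[2])/r[:,2])[:,None]
def proj(c,P):
    k,d=K(c); return cv2.projectPoints(np.array(P,float).reshape(-1,1,3),np.array(c["rvec"],float),np.array(c["tvec"],float),k,d)[0].reshape(-1,2)
def save(n,im): cv2.imwrite("pics/"+n+".png",cv2.cvtColor(im,cv2.COLOR_RGB2BGR))
E
python3 - <<'E'
from h import *
import pickle
s=env.read_state();print(s)
for n in("side","top","wrist"):
    c=env.camera(n);save(n+"0",c["color"]);pickle.dump(c,open(n+"0.pkl","wb"));print(n,{k:v for k,v in c.items() if k!="color"})
E
```

```text
{'time': 0.0, 'joint_positions': array([ 1.11672038e+00,  2.63500932e-01, -4.89559108e-02,  1.25938587e+00,
       -1.37378456e-05,  1.41547023e+00]), 'qvel': array([-0.00063562,  0.0012768 ,  0.00018695, -0.00110217, -0.00101251,
       -0.00108808]), 'effort': array([ 2.53347804e-03, -6.37598848e+01,  3.84570909e+01,  1.36017421e-02,
        1.80342414e-05,  2.77690361e-06]), 'ee_pos': array([0.15440278, 0.50145041, 0.19602955]), 'ee_rot': array([-0.56866672,  0.56901746,  0.41969629, -0.42034785]), 'wrist_force': array([ 0.8486    , -1.13561452,  0.54004773]), 'ft_torque': array([0.01089992, 0.02903287, 0.01026767]), 'opening': 0.08527783477191804}
side {'vertical_fov': 48.179796388873214, 'cx': 271.2491185846738, 'cy': 208.96529783333168, 'k1': 0.04310209868194932, 'rvec': array([ 0.58612595, -2.50048399,  1.4259191 ]), 'tvec': array([0.43938737, 0.26219424, 0.56566505])}
top {'vertical_fov': 56.308336243766206, 'cx': 274.4096049065007, 'cy': 207.61370766022821, 'k1': -0.08876633700218933, 'rvec': array([ 2.16183066, -2.13453717,  0.17663093]), 'tvec': array([-0.16917364,  0.56545249,  0.82629759])}
wrist {'vertical_fov': 63.820703855013434, 'cx': 275.9889353008688, 'cy': 210.40926442246538, 'k1': -0.027356815745423896, 'rvec': array([-2.30056138, -1.69899468, -0.28446045]), 'tvec': array([-0.52510622, -0.04316002,  0.38039323])}
```

View pics/side0.png

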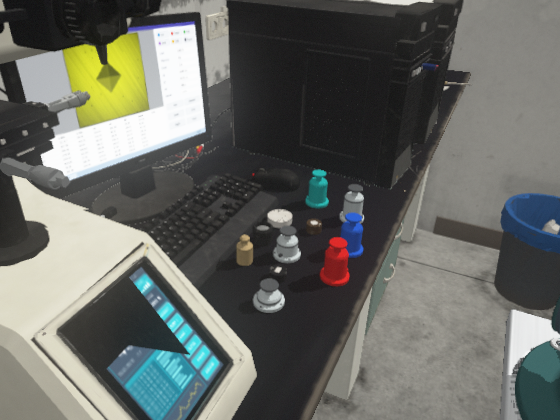

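View pics/top0.png

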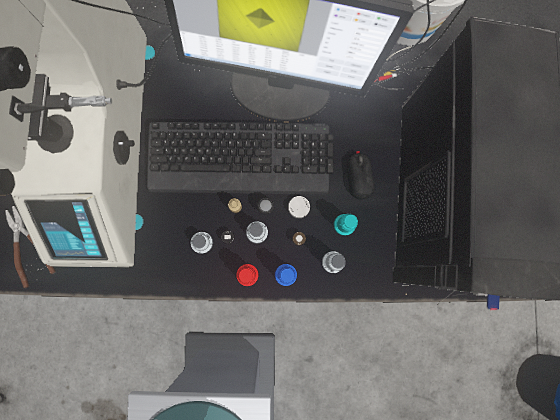

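View pics/wrist0.png

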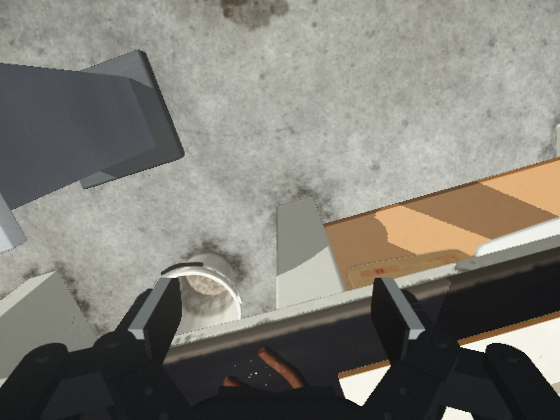

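The top view shows three grey setters near (202,242), (257,231) and (334,262). The side view shows them near (268,295), (287,244) and (352,205). I'll zoom in on both views.

```bash
python3 - <<'E'
from h import *
import pickle
c=pickle.load(open("top0.pkl","rb"));save("topz",cv2.resize(c["color"][180:300,150:370],None,fx=3.6,fy=3.6,interpolation=cv2.INTER_CUBIC))
c=pickle.load(open("side0.pkl","rb"));save("sidez",cv2.resize(c["color"][160:320,220:400],None,fx=3.7,fy=3.7,interpolation=cv2.INTER_CUBIC))
E
```

```text
(no output)
```

View pics/topz.png

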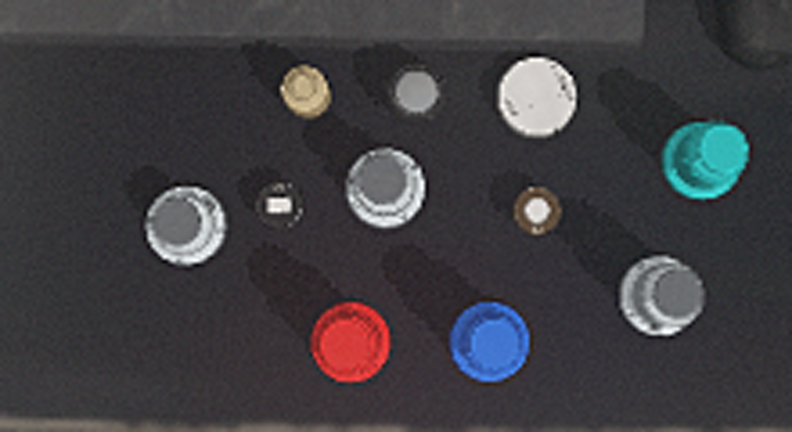

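View pics/sidez.png

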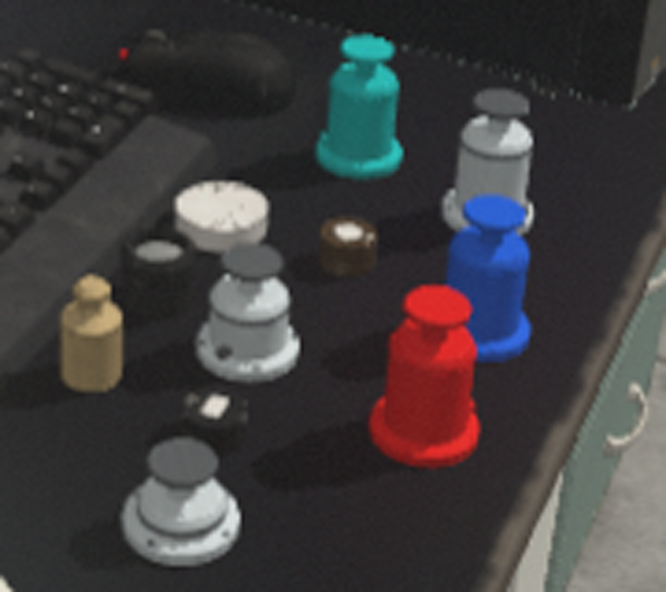

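The tops show as dark grey ellipses. In the enlarged top crop they sit at short (177,222), middle (380,179) and tall (677,294). In the enlarged side crop they sit at (183,462), (253,262) and (501,104). Next I refine these with masks and triangulate.

```bash
cat > m.py <<'E'
from h import *
import pickle
T=pickle.load(open("top0.pkl","rb"));S=pickle.load(open("side0.pkl","rb"))
def o(u,s,x,y): return ((u[0]+.5)/s-.5+x,(u[1]+.5)/s-.5+y)
g={}
for nm,c,s,x,y,pts,r in(("top",T,3.6,150,180,dict(short=(177,222),middle=(380,179),tall=(677,294)),7),("side",S,3.7,220,160,dict(short=(183,462),middle=(253,262),tall=(501,104)),10)):
    im=c["color"].astype(int)
    for k,p in pts.items():
        p=o(p,s,x,y); v=im[int(round(p[1])),int(round(p[0]))]
        m=(np.abs(im-v).max(2)<16).astype(np.uint8)
        yy,xx=np.mgrid[:420,:560]; m[np.hypot(xx-p[0],yy-p[1])>r+2]=0
        n,l,st,ce=cv2.connectedComponentsWithStats(m,connectivity=4); i=l[int(round(p[1])),int(round(p[0]))]
        print(nm,k,np.round(p,1),v,"mask c",np.round(ce[i],1),st[i]); g[nm,k]=(p,ce[i])
H=dict(short=.036,middle=.054,tall=.072)
for k in H:
  for j in(0,1):
    a,b=g["top",k][j],g["side",k][j]
    P=[]
    for c in(T,S):
        kk,d=K(c);R,t=RT(c);P.append(np.c_[R,t])
    q=[cv2.undistortPointsIter(np.array(u,float).reshape(1,1,2),*K(c),None,None,(3,100,1e-10)).reshape(2,1) for u,c in((a,T),(b,S))]
    X=cv2.triangulatePoints(P[0],P[1],*q);X=(X[:3]/X[3]).ravel()
    print(k,j,"tri",X.round(4),"top@h",onplane(T,a,H[k]).round(4)[0,:2],"side@h",onplane(S,b,H[k]).round(4)[0,:2])
for n,u in dict(red=(350,342),blue=(490,342),teal=(722,150),weight=(305,88),puckblk=(280,205),puckbr=(537,210)).items():
    print(n,onplane(T,o(u,3.6,150,180),dict(red=.075,blue=.075,teal=.075,weight=.05).get(n,.018)).round(3))
E
python3 m.py
```

```text
top short [198.8 241.3] [107 107 110] mask c [198.3 241.2] [191 234  15  14 138]
top middle [255.2 229.4] [112 109 112] mask c [255.6 229.4] [247 223  16  14 140]
top tall [337.7 261.3] [108 109 112] mask c [337.9 261. ] [331 254  14  14 138]
side short [269.1 284.5] [94 94 96] mask c [269.3 284.3] [260 279  19  12 167]
side middle [288.  230.4] [94 95 94] mask c [287.7 229.9] [280 226  16  10 118]
side tall [355.  187.7] [92 93 93] mask c [355.4 187.2] [348 184  15   7  79]
short 0 tri [0.4908 0.0041 0.0366] top@h [0.4911 0.0044] side@h [0.4907 0.0035]
short 1 tri [0.4905 0.005  0.0377] top@h [0.4913 0.0055] side@h [0.4907 0.003 ]
middle 0 tri [ 0.5164 -0.1211  0.0548] top@h [ 0.5176 -0.1207] side@h [ 0.5157 -0.1224]
middle 1 tri [ 0.5167 -0.1218  0.0553] top@h [ 0.5175 -0.1216] side@h [ 0.5168 -0.1237]
tall 0 tri [ 0.4502 -0.2969  0.072 ] top@h [ 0.4503 -0.2968] side@h [ 0.4501 -0.2969]
tall 1 tri [ 0.4503 -0.2973  0.0729] top@h [ 0.4509 -0.2973] side@h [ 0.4501 -0.2992]
red [[ 0.42  -0.106  0.075]]
blue [[ 0.421 -0.187  0.075]]
teal [[ 0.535 -0.324  0.075]]
weight [[ 0.573 -0.074  0.05 ]]
puckblk [[ 0.504 -0.057  0.018]]
puckbr [[ 0.503 -0.218  0.018]]
```

The triangulated heights (37, 55 and 72 mm) agree with the given ones: tall at (0.450, -0.297), short at (0.491, 0.004). I'll move off with the gripper closing.

```bash
python3 -m creep '[0,0,0,10,-30,0,1, 0,0,0,16,-40,0,1, 0,0,0,16,-40,0,1, 0,0,0,16,-40,0,1, 0,0,0,16,-40,0,1, 0,0,0,16,-40,0,1, 0,0,0,16,-40,0,1, 0,0,0,16,-40,0,1]' 20; python3 -c "
from bench import env
from scipy.spatial.transform import Rotation as R
s=env.read_state();w,x,y,z=s['ee_rot'];print(R.from_quat([x,y,z,w]).as_matrix().round(3));print(s['joint_positions'])"
```

```text
time: 0.95
ee_pos: [0.2766, 0.1902, 0.1965]
ee_rot: [-0.569, 0.569, 0.42, -0.42]
wrist_force: [1.3, 1.2, 0.2]
opening: 0.0001
[[ 0.294  0.    -0.956]
 [ 0.956  0.     0.294]
 [ 0.    -1.    -0.   ]]
[ 3.58014824e-01 -6.55727831e-02 -4.28196587e-01  1.20784159e+00
 -1.41050062e-06  6.56275574e-01]
```

```bash
python3 -m creep '[0,0,0,16,-40,0,1, 0,0,0,16,-40,0,1, 0,0,0,16,-40,0,1, 0,0,0,16,-40,0,1, 0,0,0,16,-40,0,1, 0,0,0,16,-40,0,1, 0,0,0,16,-40,0,1, 0,0,0,16,-40,0,1]' && python3 -m creep '[0,0,0,11.5,-42,0,1, 0,0,0,11.5,-42,0,1, 0,0,0,11.5,-42,0,1, 0,0,0,11.5,-42,0,1, 0,0,0,0,0,-15,1, 0,0,0,0,0,-15,1, 0,0,0,0,0,-15,1, 0,0,0,0,0,0,1]'
python3 - <<'E'
from h import *
s=env.read_state();print(s["ee_pos"],s["wrist_force"],s["joint_positions"].round(2))
for n in("side","top","wrist"):
    c=env.camera(n);im=c["color"].copy()
    P=proj(c,[s["ee_pos"],[.450,-.297,.072],[.491,.004,.036]]);print(n,P.round(1))
    for p,col in zip(P,((255,0,255),(0,255,0),(255,255,0))): cv2.circle(im,tuple(int(round(v)) for v in p),2,col,-1)
    save(n+"1",im)
E
```

```text
time: 1.75
ee_pos: [0.4047, -0.13, 0.1964]
ee_rot: [-0.569, 0.569, 0.42, -0.42]
wrist_force: [0.6, 0.7, 0.4]
opening: 0.0003
time: 2.55
ee_pos: [0.4496, -0.2954, 0.1497]
ee_rot: [0.57, -0.568, -0.42, 0.42]
wrist_force: [0.0, -0.0, 0.8]
opening: -0.0001
[ 0.44958648 -0.29537679  0.14974359] [ 0.00797019 -0.04065518  0.75634721] [-0.73  0.31 -0.11  1.15  0.   -0.43]
side [[359.7 151.6]
 [355.1 187.7]
 [268.8 284.6]]
top [[343.9 261. ]
 [337.8 261.4]
 [199.  241.3]]
wrist [[275.6 243.8]
 [273.9 204. ]
 [614.2 138.3]]
```

View pics/side1.png

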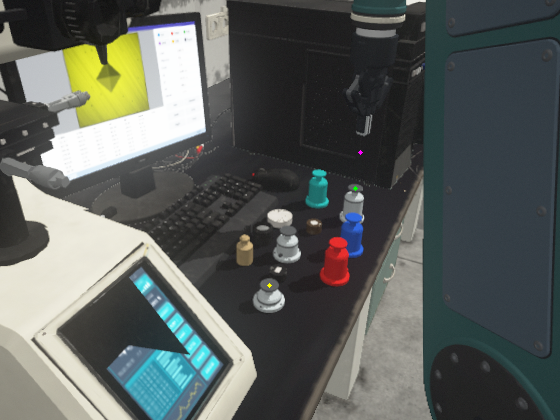

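View pics/wrist1.png

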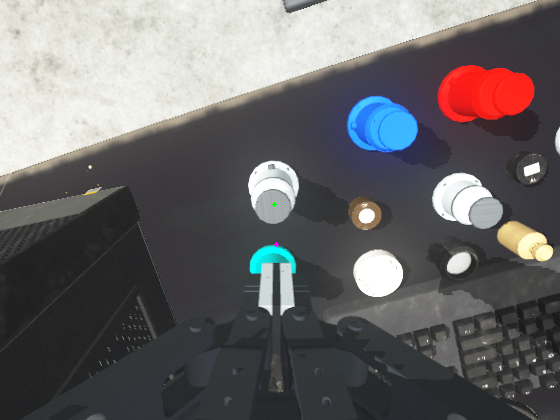

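The drawn TCP lies below the visible fingertips: about (364,133) against (360,152) in the side view, and (277,262) against (276,244) in the wrist view. I'll triangulate the real tip before going down.

```bash
python3 - <<'E'
from h import *
import pickle
s=env.read_state();print(s["ee_pos"],s["time"])
for n,(x,y) in dict(side=(320,70),top=(290,200),wrist=(200,180)).items():
    c=env.camera(n);pickle.dump(c,open(n+"2.pkl","wb"));print(n,proj(c,[s["ee_pos"]]))
    f=6 if n!="wrist" else 4
    im=cv2.resize(c["color"][y:y+100,x:x+(100 if f==6 else 150)],None,fx=f,fy=f,interpolation=cv2.INTER_CUBIC)
    save(n+"2",np.clip(im*1.5,0,255).astype(np.uint8))
E
```

```text
[ 0.45066374 -0.29614654  0.15211983] 2.7
side [[359.40906958 150.13645159]]
top [[344.55989066 260.42342463]]
wrist [[275.20743357 246.37593613]]
```

View pics/side2.png

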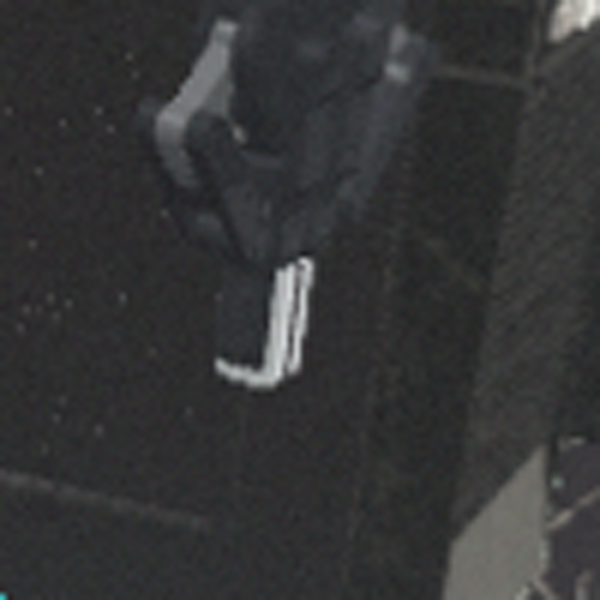

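View pics/wrist2.png

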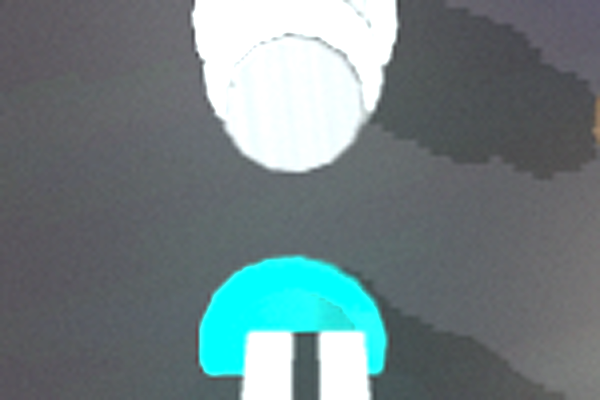

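View pics/top2.png

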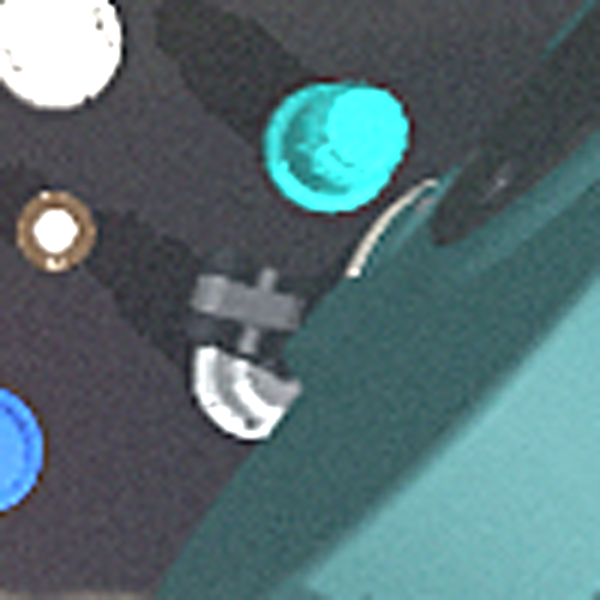

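In these crops the tip end is at about (258,370) in side (6x) and (306,332) in wrist (4x).

```bash
python3 - <<'E'
from h import *
import pickle
S=pickle.load(open("side2.pkl","rb"));W=pickle.load(open("wrist2.pkl","rb"))
a=(320+258.5/6-.5,70+370.5/6-.5);b=(200+306.5/4-.5,180+332.5/4-.5)
P=[np.c_[RT(c)] if 0 else np.c_[RT(c)[0],RT(c)[1]] for c in(S,W)]
q=[cv2.undistortPointsIter(np.array(u,float).reshape(1,1,2),*K(c),None,None,(3,100,1e-10)).reshape(2,1) for u,c in((a,S),(b,W))]
X=cv2.triangulatePoints(P[0],P[1],*q);X=(X[:3]/X[3]).ravel();print("tip",X.round(4),a,b,proj(S,[X]),proj(W,[X]))
for c in(S,W):
    R,t=RT(c);print("cam",(-R.T@t).round(3))
# pad of tall seen by wrist: centre of ellipse crop (294,103)
b=(200+294.5/4-.5,180+103.5/4-.5);print("tall pad by wrist",onplane(W,b,.072))
for z in(.15,.16,.17,.18,.19): print(z,onplane(S,a,z)[0,:2].round(4),onplane(W,(275.9,262.6),z)[0,:2].round(4))
E
```

```text
tip [ 0.4455 -0.293   0.1896] (362.5833333333333, 131.25) (276.125, 262.625) [[364.06804451 132.29708835]] [[278.27551852 269.313723  ]]
cam [0.252 0.511 0.507]
cam [ 0.371 -0.271  0.329]
tall pad by wrist [[ 0.45155243 -0.29837422  0.072     ]]
0.15 [ 0.474  -0.3976] [ 0.4619 -0.2992]
0.16 [ 0.4678 -0.3722] [ 0.4568 -0.2976]
0.17 [ 0.4616 -0.3467] [ 0.4518 -0.2961]
0.18 [ 0.4554 -0.3212] [ 0.4467 -0.2945]
0.19 [ 0.4491 -0.2957] [ 0.4416 -0.2929]
```

Both views put the tips 20–37 mm above the reported TCP. I'll go down partway and re-measure next to the pad.

```bash
python3 -m creep '[0,0,0,0,0,-15,1, 0,0,0,0,0,-15,1, 0,0,0,0,0,-15,1, 0,0,0,0,0,-10,1, 0,0,0,0,0,0,1, 0,0,0,0,0,0,1]'
python3 - <<'E'
from h import *
import pickle
s=env.read_state();print(s["ee_pos"],s["wrist_force"])
for n,(x,y) in dict(side=(320,110),wrist=(200,180)).items():
    c=env.camera(n);pickle.dump(c,open(n+"3.pkl","wb"));print(n,proj(c,[s["ee_pos"],[.45,-.297,.072]]).round(1))
    f=6 if n!="wrist" else 4
    im=cv2.resize(c["color"][y:y+100,x:x+(100 if f==6 else 150)],None,fx=f,fy=f,interpolation=cv2.INTER_CUBIC)
    save(n+"3",np.clip(im*1.1,0,255).astype(np.uint8))
E
```

```text
time: 3.45
ee_pos: [0.4507, -0.2962, 0.097]
ee_rot: [-0.569, 0.569, 0.42, -0.42]
wrist_force: [0.4, -0.3, 0.2]
opening: 0.0001
[ 0.45066629 -0.29619521  0.09702522] [ 0.42272405 -0.34530971  0.21048873]
side [[356.1 176.4]
 [355.1 187.7]]
wrist [[275.2 246.4]
 [273.8 229.3]]
```

View pics/side3.png

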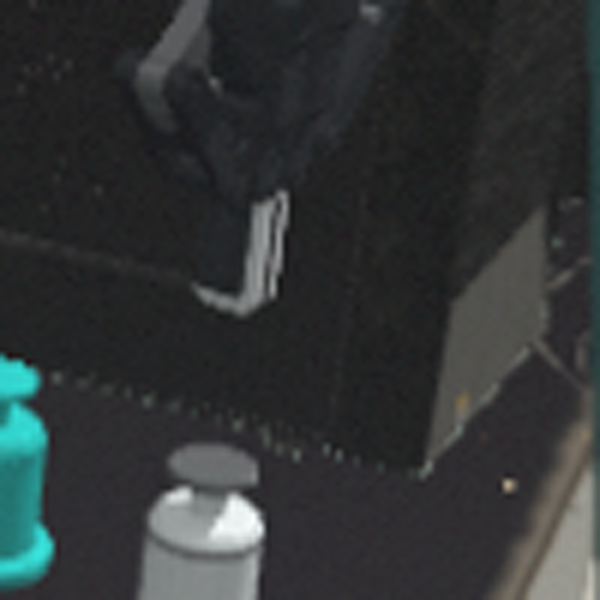

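View pics/wrist3.png

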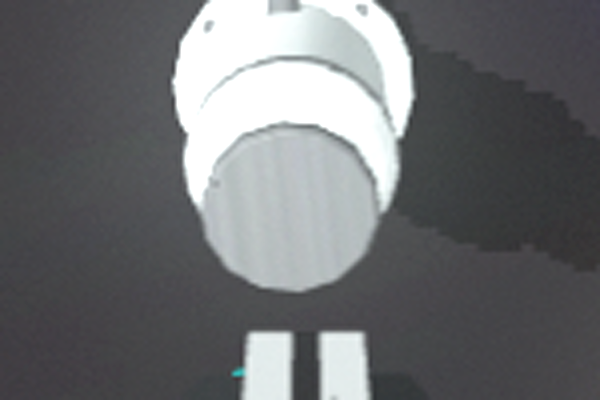

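The tip is still about 50 mm above the pad in the image, though the TCP reads 25 mm above it. I'll go on in small steps and watch the force, allowing for contact at either height.

```bash
python3 -m creep '[0,0,0,0,0,-10,1, 0,0,0,0,0,-8,1, 0,0,0,0,0,-3,1, 0,0,0,0,0,0,1, 0,0,0,0,0,0,1]' && python3 -m creep '[0,0,0,0,0,-2,1, 0,0,0,0,0,-2,1, 0,0,0,0,0,-2,1, 0,0,0,0,0,-1,1, 0,0,0,0,0,0,1, 0,0,0,0,0,0,1]'
cat > look.py <<'E'
import sys
from h import *
import pickle
t=sys.argv[1];sx,sy=int(sys.argv[2]),int(sys.argv[3])
s=env.read_state();print(s["ee_pos"].round(4),s["wrist_force"].round(2),s["time"])
ims=[]
for n,(x,y) in dict(side=(sx,sy),wrist=(200,180)).items():
    c=env.camera(n);pickle.dump(c,open(n+t+".pkl","wb"));print(n,proj(c,[s["ee_pos"]]).round(1))
    im=cv2.resize(c["color"][y:y+100,x:x+(80 if n=="side" else 120)],None,fx=5 if n=="side" else 10/3,fy=5 if n=="side" else 10/3,interpolation=cv2.INTER_CUBIC)
    ims.append(cv2.resize(im,(400,500)))
save("look"+t,np.clip(np.hstack(ims)*1.1,0,255).astype(np.uint8))
E
python3 look.py 4 320 110
```

```text
time: 4.05
ee_pos: [0.4505, -0.2961, 0.0755]
ee_rot: [0.569, -0.569, -0.42, 0.42]
wrist_force: [-0.4, 0.6, -1.0]
opening: 0.0002
time: 4.65
ee_pos: [0.4505, -0.2961, 0.0685]
ee_rot: [-0.569, 0.569, 0.42, -0.42]
wrist_force: [-0.1, -0.4, -0.2]
opening: 0.0
[ 0.4505 -0.2961  0.0685] [-0.14 -0.44 -0.2 ] 4.65
side [[354.5 189.4]]
wrist [[275.1 246.7]]
```

View pics/look4.png

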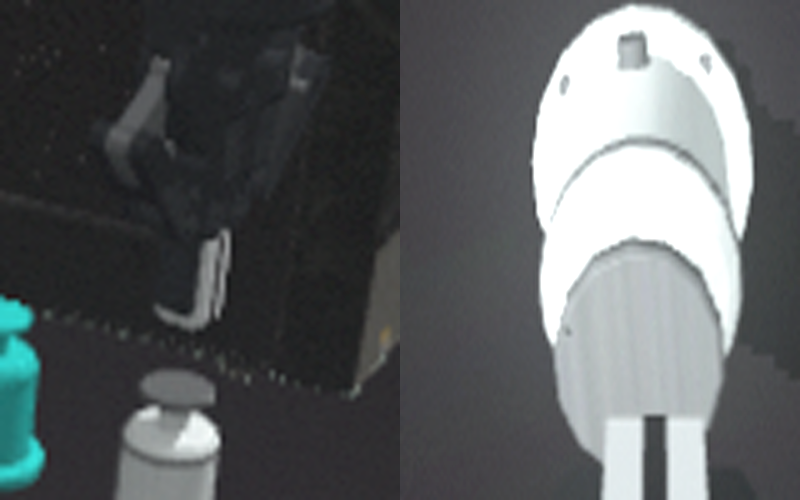

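```bash
python3 - <<'E'
from h import *
import pickle
W=pickle.load(open("wrist4.pkl","rb"));R,t=RT(W);ct=-R.T@t
for dz in(.025,.03,.035):
    c=dict(W);c["tvec"]=-R@(ct-[0,0,dz]);
    print(dz,proj(c,[[.4507,-.2975,.072],[.4507-.0143,-.2975+.0044,.072],[.4507+.0143,-.2975-.0044,.072]]).round(1), onplane(c,(276,262.6),.072).round(4))
S=pickle.load(open("side4.pkl","rb"));print([onplane(S,(357.3,172.8),z).round(4)[0] for z in(.095,.1,.105)])
E
```

```text
0.025 [[272.4 272.3]
 [272.2 245. ]
 [272.5 298. ]] [[ 0.4461 -0.2942  0.072 ]]
0.03 [[272.3 277.5]
 [272.1 249.5]
 [272.4 303.7]] [[ 0.4435 -0.2934  0.072 ]]
0.035 [[272.2 282.9]
 [272.  254.3]
 [272.3 309.8]] [[ 0.441  -0.2926  0.072 ]]
[array([ 0.4542, -0.3167,  0.095 ]), array([ 0.4517, -0.3066,  0.1   ]), array([ 0.4493, -0.2965,  0.105 ])]
```

The tip should land within a few mm of the pad centre, about 30 mm lower. Continuing down slowly.

```bash
python3 -m creep '[0,0,0,0,0,-8,1, 0,0,0,0,0,-8,1, 0,0,0,0,0,-4,1, 0,0,0,0,0,-2,1, 0,0,0,0,0,0,1, 0,0,0,0,0,0,1]'; python3 look.py 5 320 110
```

```text
time: 5.35
ee_pos: [0.4506, -0.2961, 0.0466]
ee_rot: [-0.569, 0.569, 0.42, -0.42]
wrist_force: [-0.2, -0.4, 0.2]
opening: 0.0002
[ 0.4506 -0.2961  0.0466] [-0.2  -0.41  0.22] 5.35
side [[353.3 199.1]]
wrist [[275.2 246.6]]
```

View pics/look5.png

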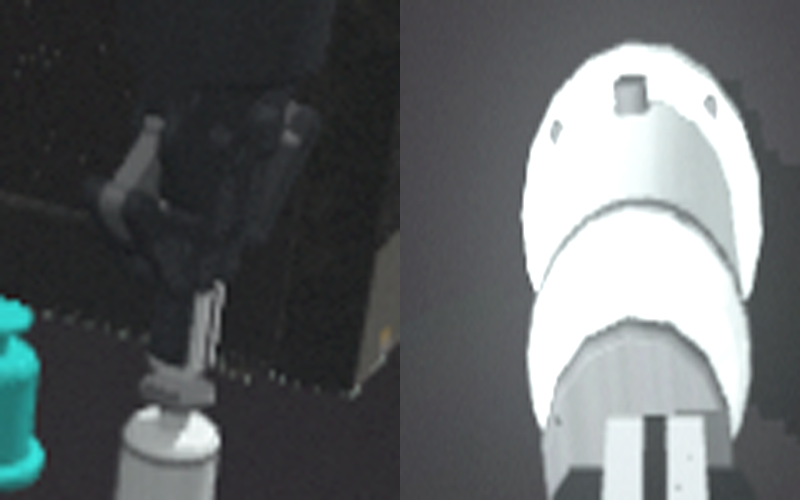

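The side view shows the tips just above the pad. Next come 2 mm probing steps.

```bash
python3 -m creep '[0,0,0,0,0,-2,1, 0,0,0,0,0,0,1, 0,0,0,0,0,0,1]';  python3 -m creep '[0,0,0,0,0,-2,1, 0,0,0,0,0,0,1, 0,0,0,0,0,0,1]'
```

```text
time: 5.75
ee_pos: [0.4504, -0.296, 0.0445]
ee_rot: [0.569, -0.569, -0.42, 0.42]
wrist_force: [0.2, 0.1, -0.5]
opening: -0.0003
time: 6.05
ee_pos: [0.4505, -0.296, 0.0424]
ee_rot: [0.569, -0.569, -0.42, 0.42]
wrist_force: [0.5, -0.4, -0.0]
opening: 0.0002
```

```bash
python3 -m creep '[0,0,0,0,0,-2,1, 0,0,0,0,0,0,1, 0,0,0,0,0,0,1]'; python3 look.py 6 320 110
```

```text
time: 6.35
ee_pos: [0.4504, -0.296, 0.0404]
ee_rot: [0.569, -0.569, -0.42, 0.42]
wrist_force: [-0.8, -0.3, 0.1]
opening: -0.0003
[ 0.4504 -0.296   0.0404] [-0.75 -0.28  0.11] 6.35
side [[353.  201.8]]
wrist [[275.1 246.6]]
```

View pics/look6.png

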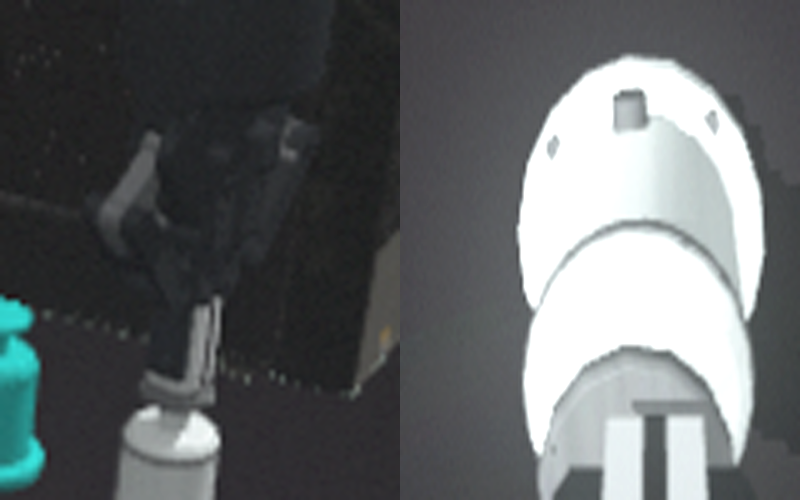

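```bash
python3 -m creep '[0,0,0,0,0,-1.5,1, 0,0,0,0,0,0,1, 0,0,0,0,0,0,1]' | grep -E "ee_pos|force"
```

```text
ee_pos: [0.4504, -0.296, 0.0389]
wrist_force: [0.4, -0.1, -0.1]
```

```bash
python3 -m creep '[0,0,0,0,0,-1.5,1, 0,0,0,0,0,0,1, 0,0,0,0,0,0,1]' | grep -E "ee_pos|force"
```

```text
ee_pos: [0.4505, -0.296, 0.0374]
wrist_force: [0.0, -0.4, -0.6]
```

```bash
python3 -m creep '[0,0,0,0,0,-1.5,1, 0,0,0,0,0,0,1, 0,0,0,0,0,0,1]' | grep -E "ee_pos|force"
```

```text
ee_pos: [0.4505, -0.2961, 0.036]
wrist_force: [-1.1, -0.8, 1.9]
```

```bash
python3 -m creep '[0,0,0,0,0,-1.5,1, 0,0,0,0,0,0,1, 0,0,0,0,0,0,1]' | grep -E "ee_pos|force"
```

```text
ee_pos: [0.4505, -0.2961, 0.0345]
wrist_force: [-0.6, 0.6, 2.9]
```

```bash
python3 -m creep '[0,0,0,0,0,-1.5,1, 0,0,0,0,0,0,1, 0,0,0,0,0,0,1]' | grep -E "ee_pos|force";python3 look.py 7 320 110
```

```text
ee_pos: [0.4505, -0.2961, 0.033]
wrist_force: [-0.1, -0.5, 4.6]
[ 0.4505 -0.2961  0.033 ] [-0.11 -0.46  4.6 ] 7.95
side [[352.5 205. ]]
wrist [[275.2 246.7]]
```

View pics/look7.png

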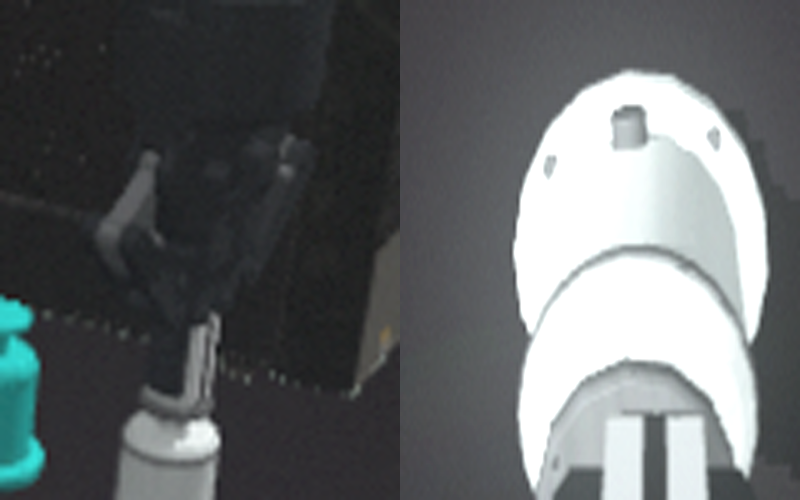

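Force rises 1.9, 2.9, 4.6 N over 1.5 mm steps, which is about 4–5 mm of travel and matches the spring. Contact was at TCP z ≈ 0.037, so the real tips end about 35 mm above the reported TCP. I'll lift straight up and check that the pad came up too.

```bash
python3 -m creep '[0,0,0,0,0,4,1, 0,0,0,0,0,8,1, 0,0,0,0,0,20,1, 0,0,0,0,0,30,1, 0,0,0,0,0,30,1, 0,0,0,0,0,30,1, 0,0,0,0,0,0,1, 0,0,0,0,0,0,1]'; python3 look.py 8 320 150
```

```text
time: 8.85
ee_pos: [0.4506, -0.2961, 0.1555]
ee_rot: [-0.569, 0.569, 0.42, -0.42]
wrist_force: [0.3, -0.1, -0.5]
opening: 0.0001
[ 0.4506 -0.2961  0.1555] [ 0.3  -0.15 -0.54] 8.85
side [[359.7 148.5]]
wrist [[274.7 248.1]]
```

View pics/look8.png

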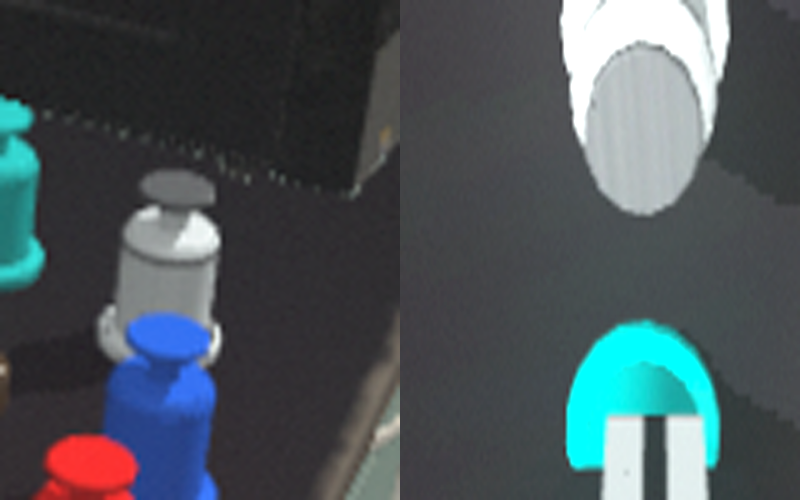

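The tall pad is up again and the setter stands where it was, at (355,188) in the side view. Moving over to the short one.

```bash
python3 -m creep '[0,0,0,0,20,0,1, 0,0,0,6,40,0,1, 0,0,0,6,40,0,1, 0,0,0,6,40,0,1, 0,0,0,6,40,0,1, 0,0,0,6,40,0,1, 0,0,0,6,40,0,1, 0,0,0,4.5,30,0,1]' && python3 -m creep '[0,0,0,0,10,0,1, 0,0,0,0,0,-15,1, 0,0,0,0,0,-30,1, 0,0,0,0,0,-25,1, 0,0,0,0,0,-15,1, 0,0,0,0,0,-15,1, 0,0,0,0,0,0,1, 0,0,0,0,0,0,1]'; python3 look.py 9 230 210
```

```text
time: 9.75
ee_pos: [0.49, -0.0031, 0.1544]
ee_rot: [0.569, -0.568, -0.42, 0.421]
wrist_force: [-0.1, -0.2, 0.0]
opening: 0.0
time: 10.55
ee_pos: [0.4905, 0.0039, 0.055]
ee_rot: [0.569, -0.569, -0.42, 0.42]
wrist_force: [0.4, 0.5, -0.5]
opening: -0.0
[0.4905 0.0039 0.055 ] [ 0.4   0.45 -0.47] 10.55
side [[269.3 275. ]]
wrist [[275.  245.7]]
```

View pics/look9.png

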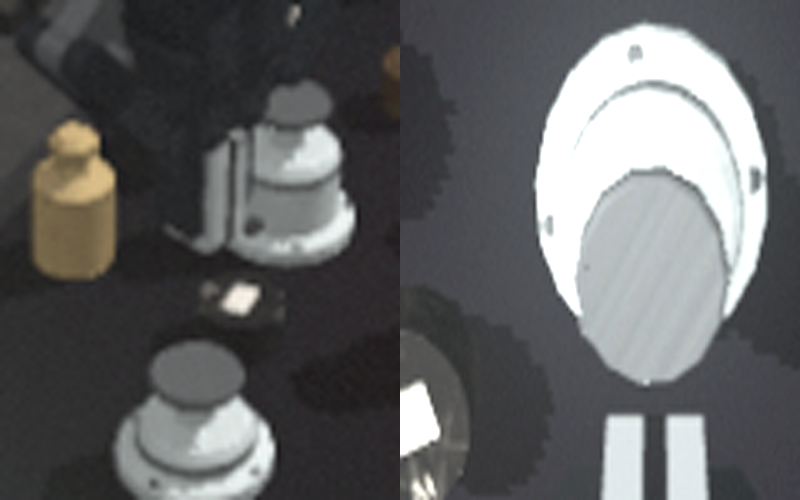

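Alignment over the short pad looks good. By the measured offset, contact should come at TCP z ≈ 0.001.

```bash
python3 -m creep '[0,0,0,0,0,-15,1, 0,0,0,0,0,-15,1, 0,0,0,0,0,-10,1, 0,0,0,0,0,-5,1, 0,0,0,0,0,0,1, 0,0,0,0,0,0,1]'; python3 look.py 10 230 210
```

```text
time: 11.25
ee_pos: [0.4913, 0.0039, 0.0105]
ee_rot: [-0.569, 0.569, 0.42, -0.42]
wrist_force: [0.6, -0.0, 0.4]
opening: -0.0002
[0.4913 0.0039 0.0105] [ 0.6  -0.01  0.41] 11.25
side [[268.4 297.3]]
wrist [[275.1 246.6]]
```

View pics/look10.png

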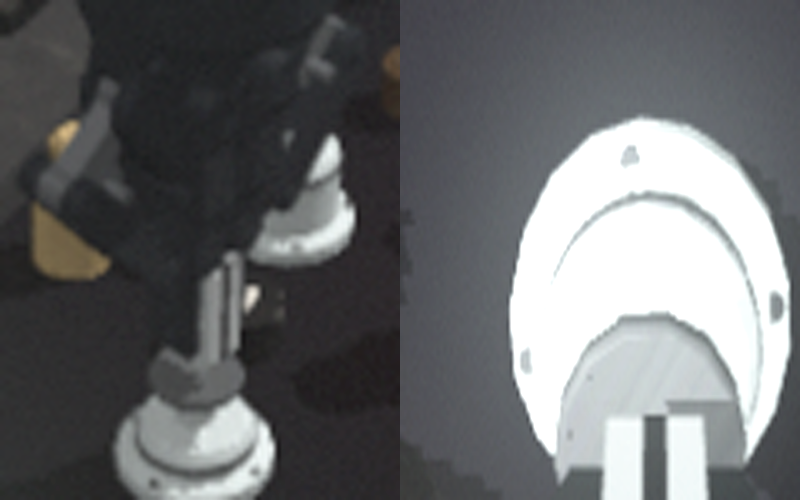

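```bash
python3 -m creep '[0,0,0,0,0,-3,1, 0,0,0,0,0,-3,1, 0,0,0,0,0,0,1, 0,0,0,0,0,0,1]' | grep -E "ee_pos|force"
```

```text
ee_pos: [0.4909, 0.004, 0.0039]
wrist_force: [0.2, 0.2, 0.7]
```

```bash
python3 -m creep '[0,0,0,0,0,-2,1, 0,0,0,0,0,0,1, 0,0,0,0,0,0,1]' | grep -E "ee_pos|force"
```

```text
ee_pos: [0.491, 0.004, 0.0019]
wrist_force: [-0.2, 0.4, 0.0]
```

```bash
python3 -m creep '[0,0,0,0,0,-2,1, 0,0,0,0,0,0,1, 0,0,0,0,0,0,1]' | grep -E "ee_pos|force"
```

```text
ee_pos: [0.4911, 0.0039, 0.0]
wrist_force: [0.6, 0.9, 1.9]
```

```bash
python3 -m creep '[0,0,0,0,0,-1.5,1, 0,0,0,0,0,0,1, 0,0,0,0,0,0,1]' | grep -E "ee_pos|force"
```

```text
ee_pos: [0.4911, 0.0039, -0.0015]
wrist_force: [0.5, -0.3, 3.1]
```

```bash
python3 -m creep '[0,0,0,0,0,-1.5,1, 0,0,0,0,0,0,1, 0,0,0,0,0,0,1]' | grep -E "ee_pos|force"; python3 look.py 11 230 210
```

```text
ee_pos: [0.4911, 0.0039, -0.003]
wrist_force: [1.4, -0.9, 3.5]
[ 0.4911  0.0039 -0.003 ] [ 1.45 -0.86  3.46] 12.95
side [[268.3 303.8]]
wrist [[275.1 246.8]]
```

View pics/look11.png

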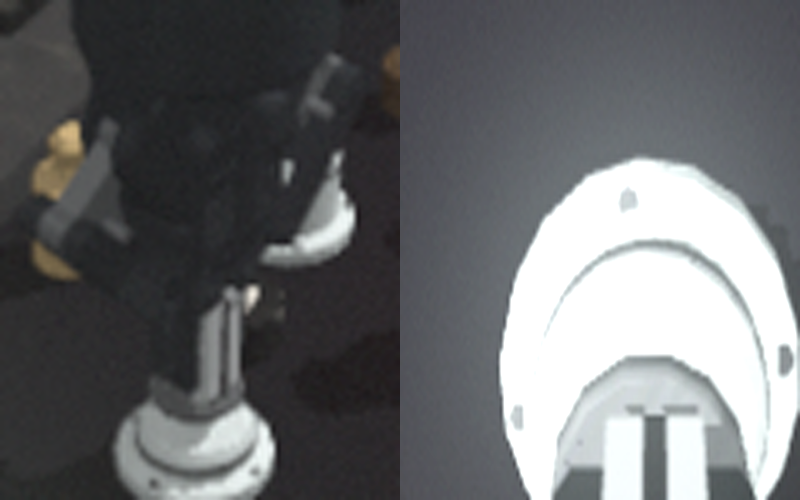

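The pad visibly gives, with about 3.5 N or 3.5–4 mm. I'll press 1 mm more for margin, then lift off to well above the setters.

```bash
python3 -m creep '[0,0,0,0,0,-1,1, 0,0,0,0,0,0,1, 0,0,0,0,0,0,1]' | grep -E "ee_pos|force"; python3 -m creep '[0,0,0,0,0,4,1, 0,0,0,0,0,10,1, 0,0,0,0,0,25,1, 0,0,0,0,0,40,1, 0,0,0,0,0,40,1, 0,0,0,0,0,40,1, 0,0,0,0,0,40,1, 0,0,0,0,0,30,1]' && python3 -m creep '[0,0,0,-20,0,20,1, 0,0,0,-20,0,10,1, 0,0,0,0,0,0,1, 0,0,0,0,0,0,1, 0,0,0,0,0,0,1]'
python3 - <<'E'
from h import *
s=env.read_state();print(s["ee_pos"].round(4),s["wrist_force"].round(2),abs(s["qvel"]).max())
for n in("side","top"):
    c=env.camera(n);save(n+"end",c["color"])
    import pickle;o=pickle.load(open(n+"0.pkl","rb"))["color"]
    d=cv2.absdiff(o,c["color"]).max(2);x,y,w,h=(220,160,180,160) if n=="side" else (150,180,220,120)
    save(n+"endz",cv2.resize(np.vstack([c["color"][y:y+h,x:x+w],cv2.cvtColor(d[y:y+h,x:x+w]*3,cv2.COLOR_GRAY2RGB)]),None,fx=1.85,fy=1.85))
E
```

```text
ee_pos: [0.4911, 0.0039, -0.004]
wrist_force: [1.4, 1.1, 4.6]
time: 14.15
ee_pos: [0.4905, 0.004, 0.228]
ee_rot: [-0.568, 0.569, 0.42, -0.42]
wrist_force: [0.7, -0.2, -1.1]
opening: -0.0001
time: 14.65
ee_pos: [0.4511, 0.004, 0.2546]
ee_rot: [0.569, -0.569, -0.42, 0.42]
wrist_force: [0.4, 0.1, 0.4]
opening: 0.0002
[0.4511 0.004  0.2546] [0.44 0.05 0.4 ] 0.007465421889246146
```

View pics/sideendz.png

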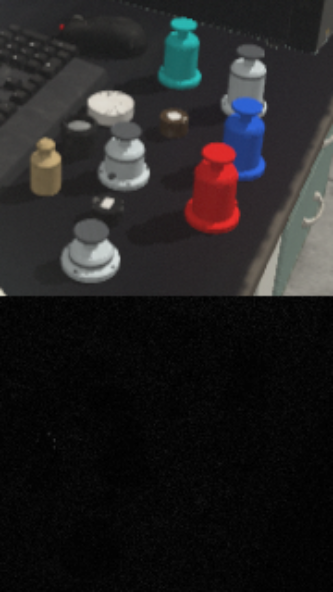

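View pics/topend.png

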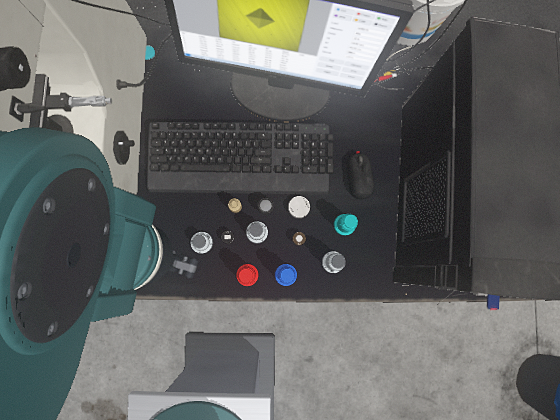

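The side-view difference from the start is blank over all the setters and bystanders, so nothing moved and the pads are up. The hand hangs still above them. Handing in.

```bash
python3 -c "
from bench import env
print(env.close_job()); s=env.read_state(); print(s['time'],s['ee_pos'],s['wrist_force'])"
```

```text
the job is handed in; nothing more can be done
None
the job is handed in; nothing more can be done
```

I pressed the tallest setter's pad with the closed fingertips to about 4.6 N and let it come up again. Then I did the same with the shortest, also to about 4.6 N. By the spring figures that is 4–5 mm of travel each, clear of the 11 mm limit. I handed the job in at about 15 s; it reports no verdict.

- **Last checks:** Over the work area, the final side picture differs from the first one by nothing visible. So all pads are up, and no setter or bystander has visibly moved. The hand finished still, with the reported TCP at z = 0.255 m and only noise on the wrist force.
- **What disagreed:** The visible fingertips end about 35 mm short of the reported TCP. The pictures suggested it, and contact confirmed it: TCP z ≈ 0.037 m on the 72 mm pad and ≈ 0.001 m on the 36 mm pad. I set the press depth by wrist force and pictures, not by the reported height.

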